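# Find and release the latched switch key

### The job

One of the four identical push keys on the bench switch box has been left latched in. Going along the row from the robot's left to its right, tap every key lightly with the fingertips to feel which one is in, without pushing any key far enough to change it; only then press the latched key right in, without forcing it, and let it go so that it springs up. Finish with all four keys up, and leave the things around the box where they stand.

Things in the scene. Friction and masses are not known exactly. Their poses are not given: they have to be found in the camera images.
- console: Steel base plate 110 mm (its x) by 262 mm (its y) by 6 mm, fixed to the bench, with a row of four grey switch units (68 x 55 mm, top at 42 mm; black collars to 44 mm) along its y at 58 mm pitch, and a grey trunking (30 mm wide, 43 mm high) at x = +37 mm. Origin: centre of the underside, on the bench; x away from the robot (turned at most 0.35 rad), y along the row to the robot's left.
- slot_1 (a point): Where the leftmost key of the row, as the robot sees it, has its top centre when up (on the console at x = -16 mm, y = +87 mm, z = 60 mm).
- slot_2 (a point): Where the second key of the row, as the robot sees it, has its top centre when up (on the console at x = -16 mm, y = +29 mm, z = 60 mm).
- slot_3 (a point): Where the third key of the row, as the robot sees it, has its top centre when up (on the console at x = -16 mm, y = -29 mm, z = 60 mm).
- slot_4 (a point): Where the rightmost key of the row, as the robot sees it, has its top centre when up (on the console at x = -16 mm, y = -87 mm, z = 60 mm).
- key_a: One of four identical off-white push keys, standing in the row in any order. Cap 40 mm (console x) by 34 mm (along the row), 16 mm proud of its black collar when up. Origin: centre of the cap's top face; z = 0.060 when up, about 0.053 when latched in. One of the four starts latched in, at any place in the row.
- key_b: One of four identical off-white push keys, standing in the row in any order. Cap 40 mm (console x) by 34 mm (along the row), 16 mm proud of its black collar when up. Origin: centre of the cap's top face; z = 0.060 when up, about 0.053 when latched in. All keys: straight travel, 13 mm from up to a hard stop, against a spring.
- key_c: One of four identical off-white push keys, standing in the row in any order. Cap 40 mm (console x) by 34 mm (along the row), 16 mm proud of its black collar when up. Origin: centre of the cap's top face; z = 0.060 when up, about 0.053 when latched in. All keys: up, it gives 4 to 5 mm at 3 N and comes back; pushed in over 10.5 mm (6 N) it latches 7 mm in.
- key_d: One of four identical off-white push keys, standing in the row in any order. Cap 40 mm (console x) by 34 mm (along the row), 16 mm proud of its black collar when up. Origin: centre of the cap's top face; z = 0.060 when up, about 0.053 when latched in. All keys: latched, it gives under 1 mm at 3 N; pushed to its stop (6 mm farther, 9 N) and let go, it springs up.
- tape_measure: White tape measure 34 x 86 x 59 mm beyond the left end of the row; origin at the centre of its underside. A loose bystander, to be left where it stands.
- screw_jar: Clear jar of screws, 62 mm across, 81 mm high, behind the box; origin at the centre of its underside. A loose bystander, to be left where it stands.
- tape_roll: Black roll of tape, 56 mm across, 19 mm high, in front of the base plate; origin at the centre of its underside. A loose bystander, to be left where it stands.

How it is judged:
On the way, in this order (a step that is already met when the one before it is completed fails the run):
1. the leftmost key is tapped with the fingers, the latched key still in (((contact force between the fingers and key_a above 0.4 N and horizontal distance between key_a and slot_1 below 0.015 m and (height (world z) of key_a below 0.0542 m or height (world z) of any of key_b, key_c, key_d below 0.056 m)) or (contact force between the fingers and key_b above 0.4 N and horizontal distance between key_b and slot_1 below 0.015 m and (height (world z) of key_b below 0.0542 m or height (world z) of any of key_a, key_c, key_d below 0.056 m)) or (contact force between the fingers and key_c above 0.4 N and horizontal distance between key_c and slot_1 below 0.015 m and (height (world z) of key_c below 0.0542 m or height (world z) of any of key_a, key_b, key_d below 0.056 m)) or (contact force between the fingers and key_d above 0.4 N and horizontal distance between key_d and slot_1 below 0.015 m and (height (world z) of key_d below 0.0542 m or height (world z) of any of key_a, key_b, key_c below 0.056 m)))), for 0.04 s.
2. the second key is tapped with the fingers, the latched key still in (((contact force between the fingers and key_a above 0.4 N and horizontal distance between key_a and slot_2 below 0.015 m and (height (world z) of key_a below 0.0542 m or height (world z) of any of key_b, key_c, key_d below 0.056 m)) or (contact force between the fingers and key_b above 0.4 N and horizontal distance between key_b and slot_2 below 0.015 m and (height (world z) of key_b below 0.0542 m or height (world z) of any of key_a, key_c, key_d below 0.056 m)) or (contact force between the fingers and key_c above 0.4 N and horizontal distance between key_c and slot_2 below 0.015 m and (height (world z) of key_c below 0.0542 m or height (world z) of any of key_a, key_b, key_d below 0.056 m)) or (contact force between the fingers and key_d above 0.4 N and horizontal distance between key_d and slot_2 below 0.015 m and (height (world z) of key_d below 0.0542 m or height (world z) of any of key_a, key_b, key_c below 0.056 m)))), for 0.04 s.
3. the third key is tapped with the fingers, the latched key still in (((contact force between the fingers and key_a above 0.4 N and horizontal distance between key_a and slot_3 below 0.015 m and (height (world z) of key_a below 0.0542 m or height (world z) of any of key_b, key_c, key_d below 0.056 m)) or (contact force between the fingers and key_b above 0.4 N and horizontal distance between key_b and slot_3 below 0.015 m and (height (world z) of key_b below 0.0542 m or height (world z) of any of key_a, key_c, key_d below 0.056 m)) or (contact force between the fingers and key_c above 0.4 N and horizontal distance between key_c and slot_3 below 0.015 m and (height (world z) of key_c below 0.0542 m or height (world z) of any of key_a, key_b, key_d below 0.056 m)) or (contact force between the fingers and key_d above 0.4 N and horizontal distance between key_d and slot_3 below 0.015 m and (height (world z) of key_d below 0.0542 m or height (world z) of any of key_a, key_b, key_c below 0.056 m)))), for 0.04 s.
4. the rightmost key is tapped with the fingers, the latched key still in (((contact force between the fingers and key_a above 0.4 N and horizontal distance between key_a and slot_4 below 0.015 m and (height (world z) of key_a below 0.0542 m or height (world z) of any of key_b, key_c, key_d below 0.056 m)) or (contact force between the fingers and key_b above 0.4 N and horizontal distance between key_b and slot_4 below 0.015 m and (height (world z) of key_b below 0.0542 m or height (world z) of any of key_a, key_c, key_d below 0.056 m)) or (contact force between the fingers and key_c above 0.4 N and horizontal distance between key_c and slot_4 below 0.015 m and (height (world z) of key_c below 0.0542 m or height (world z) of any of key_a, key_b, key_d below 0.056 m)) or (contact force between the fingers and key_d above 0.4 N and horizontal distance between key_d and slot_4 below 0.015 m and (height (world z) of key_d below 0.0542 m or height (world z) of any of key_a, key_b, key_c below 0.056 m)))), for 0.04 s.
5. the latched key has sprung up: all four keys are up (height (world z) of each of key_a, key_b, key_c, key_d above 0.0585 m), for 0.2 s.
At the end, for the whole second after the job is handed in: All four keys are up (cap tops above z = 0.0585, that is within 1.5 mm of fully up), and the tape measure, the jar and the tape roll are at rest within 20 mm of where they stood (all of step 5 and linear speed of each of tape_measure, screw_jar, tape_roll below 0.02 m/s and distance of each of tape_measure, screw_jar, tape_roll from where it was at the start of the episode below 0.02 m); the robot touches nothing.
It fails at once if a second key is pushed in far enough to latch (10.5 mm or more) while another is in ((height (world z) of key_a below 0.0495 m and height (world z) of key_b below 0.056 m) or (height (world z) of key_a below 0.0495 m and height (world z) of key_c below 0.056 m) or (height (world z) of key_a below 0.0495 m and height (world z) of key_d below 0.056 m) or (height (world z) of key_b below 0.0495 m and height (world z) of key_a below 0.056 m) or (height (world z) of key_b below 0.0495 m and height (world z) of key_c below 0.056 m) or (height (world z) of key_b below 0.0495 m and height (world z) of key_d below 0.056 m) or (height (world z) of key_c below 0.0495 m and height (world z) of key_a below 0.056 m) or (height (world z) of key_c below 0.0495 m and height (world z) of key_b below 0.056 m) or (height (world z) of key_c below 0.0495 m and height (world z) of key_d below 0.056 m) or (height (world z) of key_d below 0.0495 m and height (world z) of key_a below 0.056 m) or (height (world z) of key_d below 0.0495 m and height (world z) of key_b below 0.056 m) or (height (world z) of key_d below 0.0495 m and height (world z) of key_c below 0.056 m)).
It fails at once if a bystander is shifted or lifted by more than 20 mm (distance of any of tape_measure, screw_jar, tape_roll from where it was at the start of the episode above 0.02 m).
It fails at once if a key is struck or pressed with more than 40 N (contact force between the fingers and key_a above 40 N or contact force between the fingers and key_b above 40 N or contact force between the fingers and key_c above 40 N or contact force between the fingers and key_d above 40 N).
It also fails if it takes over 51 s, if anything falls off the work surface, if the arm or the gripper's body presses on something with over 40 N, if the wrist force passes 120 N, or if a joint passes its speed limit or range.

### The arm

A 6-joint arm with a two-finger parallel gripper is mounted at the origin on a cart in front of the work surface, level with it; the furniture and walls round the work are solid. World frame = base frame: x ahead of the robot, y to its left, z up, the work surface at z = 0. Lengths are in m, angles in rad, forces in N, time in s.
With the tool pointing down it reaches from about 0.325 to 0.9 m from the base axis. Payload 3.5 kg.
Tool frame: the origin (TCP) lies between the finger pads; the fingertips stand 25 mm ahead of it and the grasp point (between the pads) lies 6 mm ahead of it; z points along the fingers, x is the direction in which the jaws open and shut, and the axes are right-handed (so a half turn about z gives the same grasp; the last joint's range is limited). The gripper opens to 85 mm and grips with 20 to 120 N. Pads are 22 mm wide; open, the fingers measure 114 mm over their backs; the gripper's body (76 mm by 85 mm) begins 54 mm behind the grasp point. The pads swing forward as they close: fully open they stand 13 mm farther back than shut.
Start: joints at [1.153, 0.276, -0.026, 1.268, 0, 1.467], TCP at [0.194, 0.594, 0.256] pointing down, gripper open.
Joint ranges: [-3.12, 3.12], [-0.85, 1.88], [-1.08, 1.24], [-1.95, 2.15], [-1.57, 1.53], [-3.14, 3.14]. Speed limits (rad/s): [2.57, 2.57, 3.14, 3.14, 3.14, 3.14].

### API

Orientations are given as [roll, pitch, yaw] about the fixed x, y, z axes, in that order (R = Rz(yaw) Ry(pitch) Rx(roll)).
In Python, from station import bot, kinematics, cams gives the robot as it stands. Calls block until the motion is done:
- bot.reach(position, orientation): joint-space move of the TCP to a pose.
- bot.movel(position, rot=None, vel=0.15, guard=None): straight line of the TCP; rot=None keeps the orientation; vel is the mean speed in m/s. With guard (N) it stops when the force on the tool has changed by that much, and returns True; else False.
- bot.move_j(angles): joint-space move.
- bot.command_gripper(opening, force=None): finger opening in m; force is the grip in N (None keeps the last); returns when the fingers have stopped.
- bot.sleep(seconds).
- kinematics.inverse_kinematics(position, orientation): joint angles nearest the present ones, or None.
- bot.read_state(): the state.
- cams.snapshot(name): name is "side" or "top" or "wrist"; returns the picture (384x512x3 uint8, red, green, blue); there is no depth.
- cams.get_calibration(name): a dict with "fovy" (degrees; the focal length in pixels is half the picture's height over the tangent of half this angle, whatever the lens; pixels are square), "cx", "cy" (the principal point, pixels), "R" (3x3) and "t" (3): a world point X has camera coordinates R X + t. Camera axes: x right, y down, z forward; pixel columns grow to the right and rows downward; lengths in m; the calibration is good to about 2 mm. The wrist camera is an equidistant fisheye: a pixel r from the principal point sees the ray r / f radians off the axis. A picture is of the moment at which its call begins: read the wrist's pose just before it. get_calibration takes no time and is no camera call; for the wrist camera it gives the pose at the moment of the call.
A pose or a line that the arm cannot do raises bot.PlanningError and nothing moves.
- bot.sign_off(): hands the job in, once; it reports no verdict.
The state is a dict: "time": time; "joints": joint angles; "joint_velocities": joint speeds; "joint_efforts": joint torques, N m; "ee_pos": TCP position; "ee_rot": TCP orientation; "contact_force": force on the tool from outside, world axes, zero at the start; "torque": the same for the moment, N m; "opening": finger opening in m.
Only numpy, scipy, OpenCV 4.12 (cv2) and the standard library are available. Lean on these libraries where they do the work, as an engineer would, in place of code of your own. Each camera call takes 0.05 s, during which the arm holds its last target.

## Working session

There is one attempt and no reset: what is moved stays moved. The work goes in short steps, each a Python script; the robot and the scene stay as the last script left them, time stands still between calls to the robot, and variables do not carry over. Pictures are saved under pics/ and viewed, and the job is handed in when it is done.

```bash
ls; mkdir -p pics; python3 - <<'E'
from station import bot,kinematics,cams
import cv2,numpy as np
s=bot.read_state();print(s)
for n in ("side","top","wrist"):
    c=cams.get_calibration(n);print(n,c)
    cv2.imwrite(f"pics/{n}0.png",cams.snapshot(n)[:,:,::-1])
E
```

```text
pics
{'time': 0.0, 'joints': array([ 1.15261053e+00,  2.77158417e-01, -2.78982259e-02,  1.26802092e+00,
        1.96885507e-05,  1.46736162e+00]), 'joint_velocities': array([-0.00073286,  0.00070721, -0.00085088, -0.0004648 ,  0.00214688,
       -0.00111679]), 'joint_efforts': array([-1.25846156e-03, -4.45508587e+01,  2.95203781e+01,  1.63797702e-02,
       -2.48520646e-04, -3.88795641e-06]), 'ee_pos': array([0.19321172, 0.59361102, 0.2551357 ]), 'ee_rot': array([-3.14133753e+00,  2.26701030e-03,  1.25604551e+00]), 'contact_force': array([-0.09028479,  0.21717297,  0.21571591]), 'torque': array([ 0.0232954 , -0.03003476, -0.03649735]), 'opening': 0.08547101548232079}
side {'fovy': 55.824393343032284, 'cx': 258.95779740243154, 'cy': 203.05161224522624, 'R': array([[-0.9915303 , -0.12985487,  0.00232029],
       [-0.05347264,  0.39188872, -0.91845735],
       [ 0.11835687, -0.91080236, -0.39551322]]), 't': array([0.55495972, 0.02236356, 0.97869192])}
top {'fovy': 49.38729916889858, 'cx': 258.8521565666221, 'cy': 192.59197885529179, 'R': array([[-1.27378291e-02, -9.99918660e-01,  6.48836106e-04],
       [-9.88855578e-01,  1.25006339e-02, -1.48352217e-01],
       [ 1.48332039e-01, -2.53129039e-03, -9.88934375e-01]]), 't': array([0.19222037, 0.55859809, 0.91570133])}
wrist {'fovy': 65.70646984690485, 'cx': 256.6261209358371, 'cy': 192.34344356633272, 'R': array([[ 3.09282522e-01,  9.50969882e-01, -7.77911702e-04],
       [ 9.13908891e-01, -2.97002890e-01,  2.76694459e-01],
       [ 2.62897055e-01, -8.62877005e-02, -9.60957632e-01]]), 't': array([-0.62419809, -0.03601083,  0.37827201])}
```

View pics/top0.png

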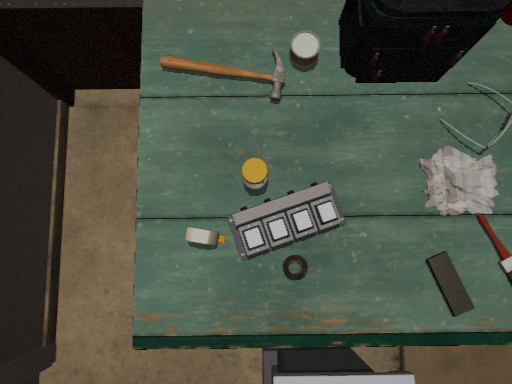

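View pics/side0.png

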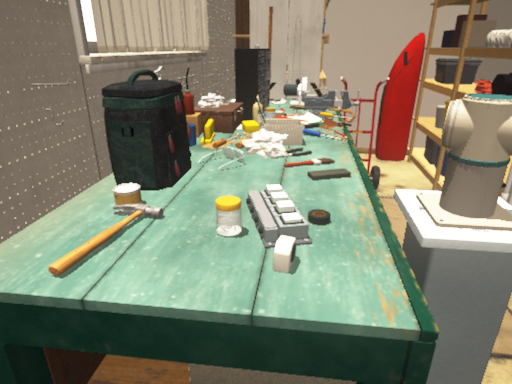

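View pics/wrist0.png

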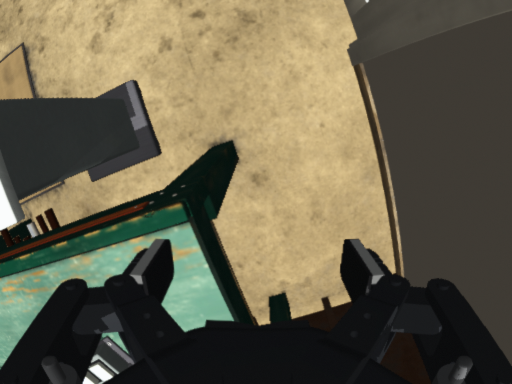

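Top view: the keys are at about (254,237), (277,230), (302,221) and (327,212). The jar is at (255,173), the tape measure at (203,236) and the roll at (295,267). Next I'll measure the keys.

```bash
cat > h.py <<'E'
from station import bot,kinematics,cams
import cv2,numpy as np
def ray(n,uv,c=None):
    c=c or cams.get_calibration(n); f=192/np.tan(np.radians(c["fovy"])/2)
    d=np.array([uv[0]-c["cx"],uv[1]-c["cy"]],float)
    if n=="wrist":
        r=np.hypot(*d); a=r/f; v=np.array([*(d/r*np.sin(a)),np.cos(a)])
    else: v=np.array([*(d/f),1.])
    R=np.array(c["R"]);return -R.T@np.array(c["t"]),R.T@v
def onplane(n,uv,z,c=None):
    o,d=ray(n,uv,c);return o+d*(z-o[2])/d[2]
def keys(img,roi,thr,amin=60):
    g=img.min(2).copy();m=np.zeros_like(g);x0,y0,x1,y1=roi
    m[y0:y1,x0:x1]=(g[y0:y1,x0:x1]>thr)*255
    k,l,st,ce=cv2.connectedComponentsWithStats(m)
    return [(ce[i],st[i],cv2.minAreaRect(np.argwhere(l==i)[:,::-1].astype(np.float32))) for i in range(1,k) if st[i,4]>amin]
E
python3 - <<'E'
from h import *
im=cv2.imread("pics/top0.png")[:,:,::-1]
P=[]
for ce,st,r in sorted(keys(im,(232,180,350,262),185),key=lambda t:t[0][0]):
    p=onplane("top",ce,.06);P.append(p);print(ce,st,r,p)
P=np.array(P)
print(np.diff(P,axis=0),np.linalg.norm(np.diff(P[:,:2],axis=0),axis=1))
cv2.imwrite("pics/topz.png",cv2.resize(im[140:290,180:360,::-1],None,fx=4,fy=4,interpolation=cv2.INTER_CUBIC))
E
```

```text
Traceback (most recent call last):
IndexError: too many indices for array: array is 1-dimensional, but 2 were indexed
```

```bash
python3 - <<'E'
from h import *
im=cv2.imread("pics/top0.png")[:,:,::-1]
cv2.imwrite("pics/topz.png",cv2.resize(im[140:290,180:360,::-1],None,fx=4,fy=4,interpolation=cv2.INTER_CUBIC))
print(im[237,240:268].min(1))
for thr in (150,165,180):
  P=[]
  for ce,st,r in sorted(keys(im,(232,180,350,262),thr),key=lambda t:t[0][0]):
    p=onplane("top",ce,.06);P.append(p);print(thr,ce,st,r,p)
  P=np.array(P)
  if len(P)==4:print(np.linalg.norm(np.diff(P[:,:2],axis=0),axis=1))
E
```

```text
[ 59  98 125  96  58  70 156 180 180 180 180 182 181 181 181 181 179 181
 179 179 179 114  41  64 113 108  66  29]
150 [253.31196581 237.29487179] [245 228  18  20 234] ((253.39999389648438, 237.20001220703125), (16.443843841552734, 13.914020538330078), 71.56504821777344) [0.45838359 0.19869438 0.06      ]
150 [277.79831933 228.45798319] [269 219  18  20 238] ((277.8698425292969, 228.486328125), (16.970966339111328, 13.927896499633789), 69.44395446777344) [0.47721142 0.14414083 0.06      ]
150 [302.32905983 219.83333333] [294 210  18  20 234] ((302.3287658691406, 219.87672424316406), (16.853925704956055, 13.8108549118042), 69.44395446777344) [0.49568474 0.08915456 0.06      ]
150 [326.7       211.3826087] [318 202  18  20 230] ((326.67242431640625, 211.4310302734375), (16.89827537536621, 13.55575942993164), 68.19859313964844) [0.51388773 0.03419683 0.06      ]
[0.05771115 0.0580065  0.05789388]
165 [253.37444934 237.1938326 ] [245 228  18  20 227] ((253.40000915527344, 237.20001220703125), (16.443843841552734, 13.281564712524414), 71.56504821777344) [0.4586043  0.19855374 0.06      ]
[... 293 characters left out ...]
688507080078, 13.342691421508789), 69.44395446777344) [0.495668   0.08900693 0.06      ]
165 [326.71040724 211.23529412] [318 202  18  19 221] ((326.60003662109375, 211.30003356933594), (16.127614974975586, 13.597792625427246), 71.56504821777344) [0.51421776 0.03416141 0.06      ]
[0.05788679 0.05776076 0.05789754]
180 [252.24       237.46666667] [246 231  14  16  75] ((253.4500274658203, 237.85000610351562), (14.546477317810059, 12.332883834838867), 71.56504821777344) [0.4580355  0.20106983 0.06      ]
180 [278.72839506 228.90123457] [272 221  14  16  81] ((277.9807434082031, 228.40383911132812), (14.904827117919922, 12.355317115783691), 78.69007110595703) [0.47620336 0.14209605 0.06      ]
```

View pics/topz.png

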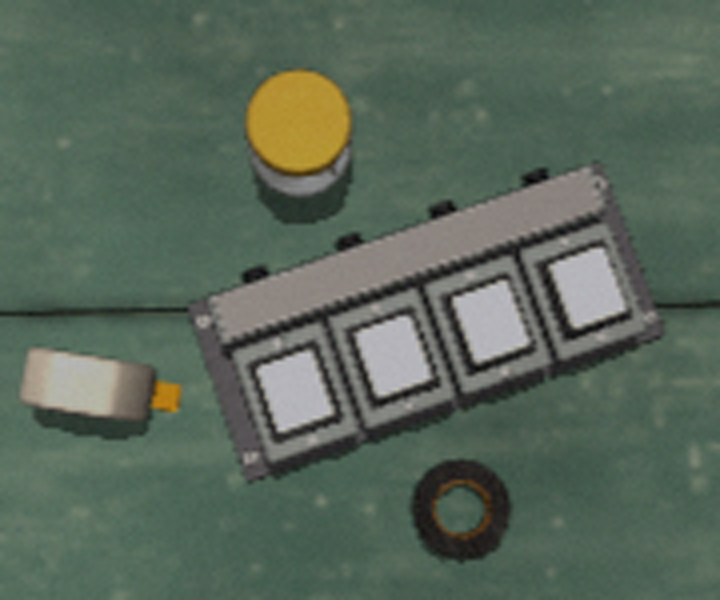

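The four key centres are consistent: 58 mm pitch, yaw about 0.325 rad. I'll shut the fingers, hover over key 1 and check with the wrist camera.

```bash
cat >> h.py <<'E'
K=np.array([[0.45848,0.19863],[0.47712,0.14400],[0.49566,0.08910],[0.51402,0.03418]])
_c=K.mean(0);_d=(K[0]-K[3])/np.linalg.norm(K[0]-K[3])
K=np.array([_c+_d*s for s in (.087,.029,-.029,-.087)]);YAW=np.arctan2(-_d[0],_d[1])
ROT=[np.pi,0,YAW]
E
python3 - <<'E'
from h import *
print(K,YAW)
print(kinematics.inverse_kinematics([*K[0],.13],ROT),kinematics.inverse_kinematics([*K[3],.13],ROT))
bot.command_gripper(0.0,20)
bot.reach([*K[0],.13],ROT)
s=bot.read_state();print(s["time"],s["ee_pos"],s["ee_rot"],s["contact_force"],s["opening"])
c=cams.get_calibration("wrist");im=cams.snapshot("wrist");cv2.imwrite("pics/w1.png",im[:,:,::-1])
import pickle;pickle.dump(c,open("w1.pkl","wb"))
cv2.imwrite("pics/t1.png",cams.snapshot("top")[:,:,::-1])
E
```

```text
[[0.4584821  0.19890354]
 [0.4770407  0.14395285]
 [0.4955993  0.08900215]
 [0.5141579  0.03405146]] 0.32570396709257454
[ 0.27990558  0.16102505 -0.45746223  0.95230904  0.          1.52499794] [-0.05937177  0.18697259 -0.42548675  0.95833699  0.          1.18572059]
2.7083 [0.4587852  0.19970305 0.13040934] [-3.14132767e+00 -1.00601506e-03  3.26974526e-01] [ 1.00155416 -0.86951334 -0.20918653] -2.8649609306212645e-05
```

View pics/w1.png

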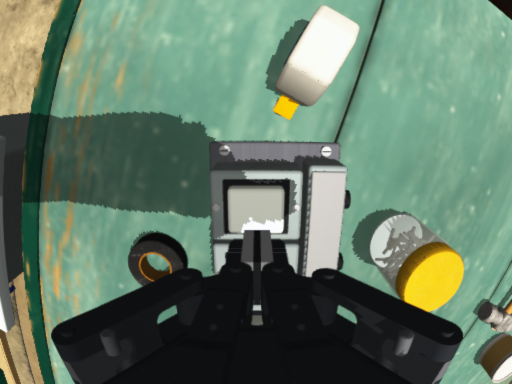

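View pics/t1.png

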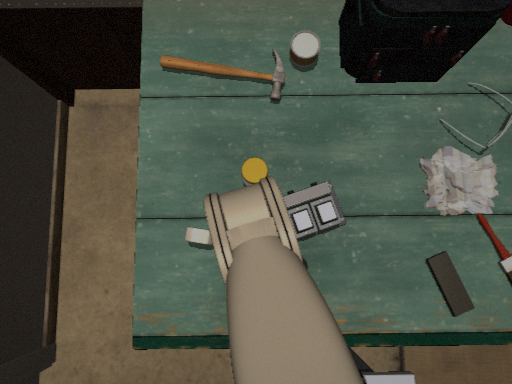

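```bash
python3 - <<'E'
from h import *
import pickle;c=pickle.load(open("w1.pkl","rb"))
ax=np.array([np.cos(YAW),np.sin(YAW)]);ay=np.array([-np.sin(YAW),np.cos(YAW)])
for uv in ((228,206),(288,206),(258,179)):
    for z in (.06,.053):
        p=onplane("wrist",uv,z,c)[:2]-K[0];print(uv,z,p@ax,p@ay)
E
```

```text
(228, 206) 0.06 -0.018412802126754856 0.007322334176584778
(228, 206) 0.053 -0.019113743203458794 0.004957924227041043
(288, 206) 0.06 0.02178176359367246 0.007363157976562748
(288, 206) 0.053 0.022576411684646653 0.005000267029200941
(258, 179) 0.06 0.001619406180065539 0.025889395536905814
(258, 179) 0.053 0.0016638383450266474 0.024215842556417455
```

```bash
python3 - <<'E'
from h import *
im=cv2.imread("pics/w1.png")[130:300,190:370]
cv2.imwrite("pics/w1z.png",cv2.resize(im,None,fx=3.5,fy=3.5,interpolation=cv2.INTER_CUBIC))
import pickle;c=pickle.load(open("w1.pkl","rb"))
print(-c["R"].T@c["t"])
ax=np.array([np.cos(YAW),np.sin(YAW)]);ay=np.array([-np.sin(YAW),np.cos(YAW)])
# predicted pixel of points
f=192/np.tan(np.radians(c["fovy"])/2)
for dx,dy,z in [(-.02,.017,.06),(.02,.017,.06),(-.02,-.017,.06),(0,0,.105),(-.039,.044,.006),(.0,.044,.006)]:
    q=K[0]+ax*dx+ay*dy; v=c["R"]@np.array([*q,z])+c["t"]; a=np.arctan2(np.hypot(v[0],v[1]),v[2]); u=v[:2]/np.hypot(v[0],v[1])*a*f
    print(dx,dy,z,u+[c["cx"],c["cy"]])
E
```

```text
[0.43620935 0.26618065 0.24812784]
-0.02 0.017 0.06 [225.22690287 192.10206093]
0.02 0.017 0.06 [285.79036986 192.17347634]
-0.02 -0.017 0.06 [226.82274604 238.95520935]
0 0 0.105 [255.2938495  245.91401725]
-0.039 0.044 0.006 [208.28178216 142.45393549]
0.0 0.044 0.006 [255.69021346 142.08052642]
```

View pics/w1z.png

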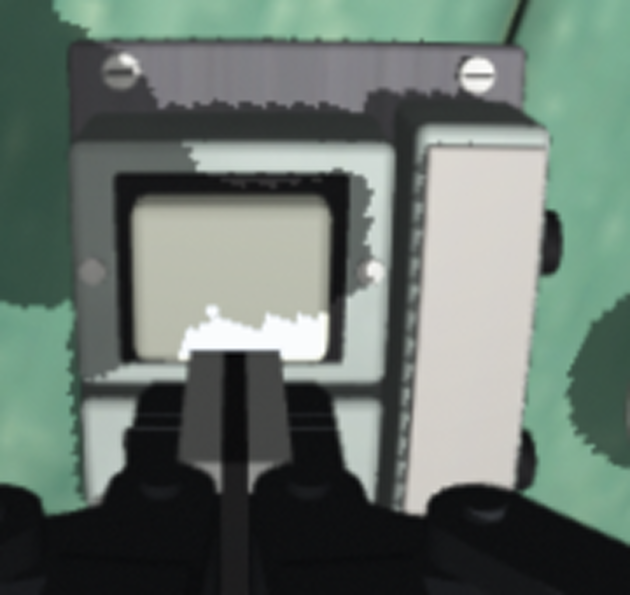

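The wrist view shows the key 1 cap at about x 227–285, y 185–233 px, within about 3 mm of prediction, with the fingertips above its near edge. I'll tap key 1 with a guarded slow descent.

```bash
cat >> h.py <<'E'
def F(n=8):
    a=[]
    for _ in range(n):
        s=bot.read_state();a.append(s["contact_force"]);bot.sleep(.01)
    return np.mean(a,0),np.std(a,0)
def tap(i,guard=2.0,zs=(.078,.074),vel=.015):
    bot.movel([*K[i],.092],vel=.08); bot.sleep(.2)
    f0,sd=F(); print("key",i+1,"free",f0.round(2),sd.round(2))
    hit=False
    for z in zs:
        hit=bot.movel([*K[i],z],vel=vel,guard=guard)
        s=bot.read_state();print("hit",hit,s["ee_pos"].round(5),s["contact_force"]-f0)
        if hit:break
    bot.sleep(.1);f1,_=F(5);s=bot.read_state()
    dz=s["ee_pos"][2];print("  hold z",round(dz,5),"dF",(f1-f0).round(2))
    return hit,dz,f1-f0
E
python3 - <<'E'
from h import *
r=tap(0)
c=cams.get_calibration("wrist");im=cams.snapshot("wrist");cv2.imwrite("pics/w2.png",im[:,:,::-1])
print(bot.read_state()["time"])
E
```

```text
key 1 free [0.07 0.25 0.12] [0.41 0.51 0.61]
hit True [0.45822 0.19884 0.07794] [ 0.12821372 -0.02005258  2.4235284 ]
  hold z 0.07787 dF [0.98 0.17 2.86]
4.775
```

View pics/w2.png

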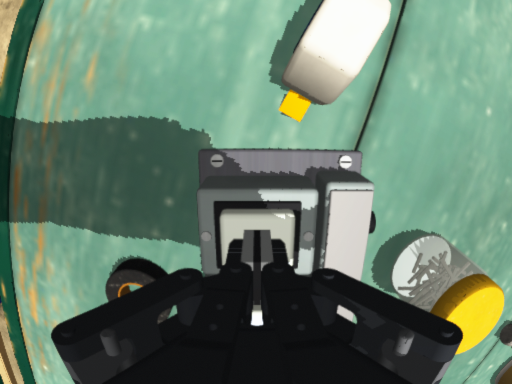

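```bash
cat >> h.py <<'E'
def release(i,zs,f0=np.zeros(3)):
    for z in zs:
        bot.movel([*K[i],z],vel=.02);bot.sleep(.1);f,_=F(6)
        print("  z",bot.read_state()["ee_pos"][2].round(5),"Fz",(f-f0).round(2))
E
python3 - <<'E'
from h import *
release(0,(.0795,.081,.083,.088))
print(bot.read_state()["time"])
E
```

```text
z 0.07908 Fz [-0.24  0.26  0.06]
  z 0.08103 Fz [0.28 0.24 0.27]
  z 0.08302 Fz [-0.44 -0.    0.32]
  z 0.08799 Fz [ 0.04 -0.12  0.26]
6.5417
```

Key 1's force drops to zero within about 1 mm, so it feels latched. I'll tap the rest in order.

```bash
python3 - <<'E'
from h import *
bot.movel([*K[0],.1],vel=.08)
bot.movel([*K[1],.1],vel=.12)
h=tap(1,zs=(.079,.076))
release(1,(.083,.088))
print(bot.read_state()["time"])
E
```

```text
key 2 free [ 0.19 -0.02  0.13] [0.65 0.55 0.57]
hit True [0.47701 0.14393 0.08234] [0.40585467 1.25256428 2.62451999]
  hold z 0.08249 dF [0.47 0.21 1.99]
  z 0.08302 Fz [0.85 0.01 1.57]
  z 0.08782 Fz [-0.04  0.31 -0.12]
9.7167
```

Key 2 gives about 2.5 mm at 2 N, with contact near 0.085, so it is up. Next are keys 3 and 4.

```bash
python3 - <<'E'
from h import *
for i in (2,3):
    p=bot.read_state()["ee_pos"]
    bot.movel([*K[i-1],.1],vel=.08)
    bot.movel([*K[i],.1],vel=.12)
    h=tap(i,zs=(.079,.076))
    release(i,(.083,.088))
    if not h[0]: print("NO HIT");break
print(bot.read_state()["time"])
E
```

```text
key 3 free [ 0.06  0.05 -0.05] [0.37 0.49 0.76]
hit True [0.49554 0.08897 0.08231] [ 0.99914665 -0.92850539  1.80584499]
  hold z 0.08251 dF [0.71 0.03 2.19]
  z 0.08301 Fz [0.61 0.1  1.52]
  z 0.08785 Fz [ 0.2  -0.14  0.01]
key 4 free [-0.21  0.13 -0.13] [0.44 0.63 0.36]
hit True [0.51412 0.03402 0.08232] [ 2.09080554 -1.42551724  1.77265232]
  hold z 0.08252 dF [ 1.15 -0.28  2.42]
  z 0.083 Fz [ 0.81 -0.44  1.65]
  z 0.08783 Fz [-0.18 -0.05 -0.23]
16.0667
```

Key 1 stands out clearly: contact at TCP z 0.0785 and stiff, while the others touch at about 0.085 and are soft. I'll press key 1 to its stop with a guard.

```bash
python3 - <<'E'
from h import *
bot.movel([*K[3],.11],vel=.1)
bot.movel([*K[0],.11],vel=.15)
bot.movel([*K[0],.082],vel=.08);bot.sleep(.15)
f0,_=F()
hit=bot.movel([*K[0],.0705],vel=.012,guard=14)
s=bot.read_state();print(hit,s["ee_pos"],s["contact_force"]-f0)
bot.sleep(.15);f,_=F(5);print(bot.read_state()["ee_pos"],(f-f0).round(2))
E
```

```text
True [0.45871377 0.1989926  0.07274167] [-3.13871734 -1.137688   12.20711458]
[0.45866402 0.19896704 0.07298592] [-3.04 -0.62 11.3 ]
```

```bash
python3 - <<'E'
from h import *
hit=bot.movel([*K[0],.0705],vel=.008,guard=9)
s=bot.read_state();print(hit,s["ee_pos"],s["contact_force"])
bot.sleep(.1);print(bot.read_state()["contact_force"])
release(0,(.078,.081,.083,.088))
bot.movel([*K[0],.12],vel=.08);bot.sleep(.3)
f,_=F();print(f,bot.read_state()["time"])
cv2.imwrite("pics/w3.png",cams.snapshot("wrist")[:,:,::-1])
E
```

```text
False [0.45868205 0.19899764 0.0722044 ] [-2.99879766 -1.32890404 14.03090256]
[-4.35847539 -1.97522476 14.50857166]
  z 0.07875 Fz [-1.53 -0.55  6.69]
  z 0.08129 Fz [-0.92 -0.14  5.04]
  z 0.08306 Fz [-0.23  0.24  4.07]
  z 0.08766 Fz [-0.1  -0.18 -0.05]
[-0.09287037  0.06528749  0.03397013] 22.9083
```

View pics/w3.png

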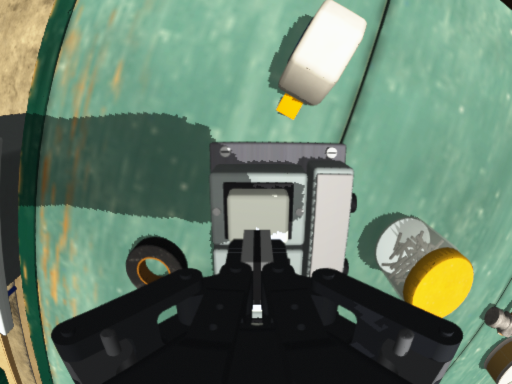

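```bash
python3 - <<'E'
from h import *
bot.movel([*K[0],.13],vel=.1);bot.sleep(.3)
print(bot.read_state()["ee_pos"],bot.read_state()["ee_rot"])
im=cams.snapshot("wrist")[:,:,::-1];cv2.imwrite("pics/w4.png",im)
a=cv2.imread("pics/w1.png")
z=lambda i:cv2.resize(i[160:245,205:310],None,fx=3.7,fy=3.7,interpolation=cv2.INTER_CUBIC)
cv2.imwrite("pics/cmp.png",np.hstack([z(a),z(im)]))
p=bot.read_state()["ee_pos"]
bot.movel([.40,.26,.22],vel=.2);bot.sleep(.3)
print(bot.read_state()["time"])
cv2.imwrite("pics/s5.png",cams.snapshot("side")[:,:,::-1]);cv2.imwrite("pics/w5.png",cams.snapshot("wrist")[:,:,::-1])
E
```

```text
[0.45828605 0.19883783 0.12974278] [-3.14039205  0.00754949  0.32569072]
24.625
```

View pics/cmp.png

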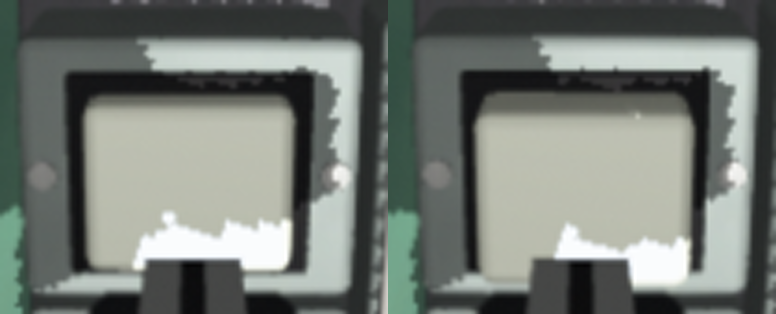

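View pics/w5.png

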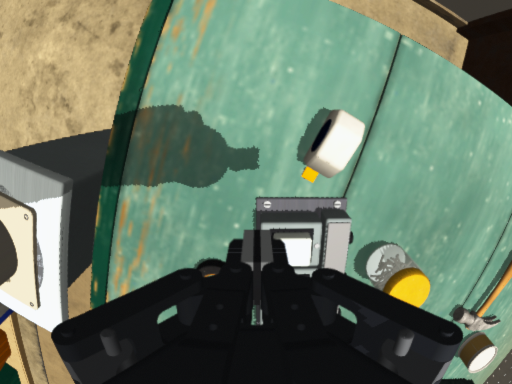

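```bash
python3 - <<'E'
import cv2,numpy as np
z=lambda n:cv2.resize(cv2.imread(n)[175:280,210:340],None,fx=3,fy=3,interpolation=cv2.INTER_CUBIC)
cv2.imwrite("pics/cmps.png",np.hstack([z("pics/side0.png"),z("pics/s5.png")]))
E
```

```text
(no output)
```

View pics/cmps.png

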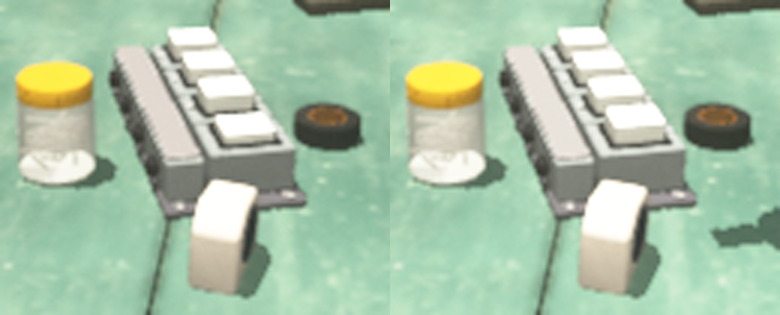

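The wrist crops before and after show key 1's cap larger, with its side face now showing. In the side view all four caps stand equally proud, and the jar, tape measure and roll haven't moved. I'm handing in.

```bash
python3 - <<'E'
from h import *
s=bot.read_state();print(s["time"],s["contact_force"])
bot.sign_off()
E
```

```text
24.725 [ 0.37269834 -0.12937948  0.27473528]
the job is handed in; nothing more can be done
```

The leftmost key was the latched one. I pressed it to its stop, it sprang back up, and I handed the job in at about 24.7 s of the 51 s allowed. `sign_off` gives no verdict, so the result rests on the checks below.

- **Taps:** I tapped the four keys left to right with the fingers shut, at 2–3 N each. Key 1 touched about 6.5 mm lower than the others and was stiff. Keys 2–4 gave about 2.5 mm and came back.
- **Press:** Key 1 went in at about 14 N. On release it pushed back against the fingers until they were clear of it.
- **Last checks:** Wrist pictures before and after show key 1's cap raised. In the side view all four caps stand equally proud, and the tape measure, jar and roll look unmoved. The arm was clear, with near-zero tool force.
- **Disagreed:** While rising, key 1 pushed about 2.5 N harder than key 2 at the same height. I didn't find out why, but the pictures show it up. The wrist camera placed key 1 about 3 mm from the top-view estimate. That is about what a latched cap, 7 mm lower, would show.

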